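# Lid the turned boxes

## Robot

A 6-joint arm with a two-finger parallel gripper is mounted at the origin on the work surface. World frame = base frame: x ahead of the robot, y to its left, z up, the work surface at z = 0. Lengths are in mm, angles in degrees, forces in N, time in s.
With the tool pointing down it reaches from about 325 to 900 mm from the base axis. Payload 3.5 kg.
Tool frame: the origin (TCP) lies at the very end of the fingers, on their centre line; the grasp point (between the pads) lies pinch_z behind it (pinch_z is the distance from the TCP to the grasp point, in mm); z points along the fingers, y is the line along which they close (so a half turn about z gives the same grasp; the last joint's range is limited). The gripper opens to 85 mm and grips with 20 to 120 N. Pads are 22 mm wide; open, the fingers measure 114 mm over their backs; the gripper's body (76 mm by 85 mm) begins 54 mm behind the grasp point. The pads swing forward as they close: fully open they stand 13 mm farther back than shut.
Start: joints at [-73.648, 15.837, -1.513, 72.651, 0, 84.076], TCP at [236.912, -578.355, 231.313] pointing down, gripper open.
Joint ranges: [-178.77, 178.77], [-48.84, 107.48], [-61.69, 71.31], [-111.58, 123.2], [-90, 87.43], [-180, 180]. Speed limits (degrees/s): [147.25, 147.25, 180, 180, 180, 180].

## Interface

Orientations are given as [roll, pitch, yaw] about the fixed x, y, z axes, in that order (R = Rz(yaw) Ry(pitch) Rx(roll)).
In Python, from bench import * gives the robot as it stands.
- The arm moves only by the tool step_arm, never from a script. Its argument "series" is a list of rows, each an object with "linear": the shift along the tool's x, y, z in mm, a list of three; "dr": the turn, a rotation vector about the tool's x, y, z in degrees, a list of three; "claw": the opening, from 0 (shut) to 1 (fully open). A call has 1 to 8 rows; each row shifts and turns the commanded pose from where the row before left it, along the tool's axes as they then stand; what a row does not reach is not made up. A row lasts 1/12 s, in which the tool goes at most 41.7 mm and 7.16 degrees, less where a joint would pass 70% of its speed; a pose out of reach is approached as far as the arm can. A call is refused whole if a number of a shift passes 41.7 or a number of a turn 7.16, either way. A call with a gripper value outside its range is refused whole. The fingers move at their own pace and stop on an object; "squeeze" is the grip in N (left out, the last holds). Time passes only in rows, so rows that do not move let the fingers close. It gives the time, the measured TCP pose, the force, the opening and the grip force at its end, in the units of the state.
- get_obs(): the state, without advancing time (a new reading comes with each control period).
- snapshot(name): name is "side" or "top" or "wrist"; returns (picture, depth): 420x560x3 uint8, red, green, blue; 420x560 float32, mm along the optical axis (not along the pixel's ray), 0 where there is no reading.
- camera_params(name): a dict with "vfov" (degrees; the focal length in pixels is half the picture's height over the tangent of half this angle, whatever the lens; pixels are square), "cx", "cy" (the principal point, pixels), "k1" (the pictures are not rectified: a ray, as slopes to the right and down, at radius r is drawn at 1 + k1 r^2 times it, then the intrinsics apply), "origin" and "attitude" of the camera in the world; the wrist camera has in their place "tool_from_camera" (4x4, takes a point from camera to tool coordinates, whose origin is the TCP and whose axes are the flange's). Camera axes: x right, y down, z forward; pixel columns grow to the right and rows downward; lengths in mm; the calibration is good to about 2 mm. A picture is of the moment at which its call begins: read the wrist's pose just before it. camera_params takes no time and is no camera call.
- hand_in(): hands the job in; it is judged then, once.
The state is a dict: "t": time; "joints": joint angles; "joint_velocities": joint speeds; "joint_efforts": joint torques, N m; "tcp_pos": TCP position; "orientation": TCP orientation; "ft_force": force on the tool from outside, world axes, zero at the start; "wrist_torque": the same for the moment, N m; "gripper_width": opening from 0.0 (shut) to 1.0 (fully open); "grip_force": force on a finger pad.
Only numpy, scipy, OpenCV 4.12 (cv2) and the standard library are available. Lean on these libraries where they do the work, as an engineer would, in place of code of your own. Each camera call takes 0.05 s, during which the arm holds its last target. There are 200 camera calls.

## Task

Four turned wooden boxes and their four knobbed lids stand mixed up on the woodturner's bench: pick out the lids and set each one gently on the box of its own size (smallest lid on the smallest box, and so on up), so that it lies flat with its spigot inside the mouth. Leave the boxes standing where they are, and do not disturb the candle holder or the solid round blank, which only look similar.

Things in the scene. Friction and masses are not known exactly. Their poses are not given: they have to be found in the camera images.
- box_small: The smallest of four open, round turned boxes of pale wood, all of one shape, loose on the bench: outside diameter 56 mm, height 45 mm, wall 5 mm, mouth 46 mm wide, inner floor 7 mm up. It belongs with the 60 mm lid. Origin: centre of its underside; z up; yaw without meaning.
- box_medium: The second smallest of four open, round turned boxes of pale wood, all of one shape, loose on the bench: outside diameter 70 mm, height 45 mm, wall 5 mm, mouth 60 mm wide, inner floor 7 mm up. It belongs with the 74 mm lid. Origin: centre of its underside; z up; yaw without meaning.
- box_large: The second largest of four open, round turned boxes of pale wood, all of one shape, loose on the bench: outside diameter 84 mm, height 45 mm, wall 5 mm, mouth 74 mm wide, inner floor 7 mm up. It belongs with the 88 mm lid. Origin: centre of its underside; z up; yaw without meaning.
- box_extra: The largest of four open, round turned boxes of pale wood, all of one shape, loose on the bench: outside diameter 98 mm, height 45 mm, wall 5 mm, mouth 88 mm wide, inner floor 7 mm up. It belongs with the 102 mm lid. Origin: centre of its underside; z up; yaw without meaning.
- lid_small: The smallest of four loose pale wood lids, right way up. Upward: round spigot 0-8 mm, 34 mm across, tapered to 26 mm at its foot; disc 8-16 mm, 60 mm across; central straight round knob 16-46 mm, 21 mm across. Seated, the disc rests on the rim of its 56 mm box (spigot play 6 mm all round) and its origin is 37 mm above the box's. Origin: centre of the spigot's foot, z up.
- lid_medium: The second smallest of four loose pale wood lids, right way up. Upward: round spigot 0-8 mm, 48 mm across, tapered to 40 mm at its foot; disc 8-16 mm, 74 mm across; central straight round knob 16-46 mm, 21 mm across. Seated, the disc rests on the rim of its 70 mm box (spigot play 6 mm all round) and its origin is 37 mm above the box's. Origin: centre of the spigot's foot, z up.
- lid_large: The second largest of four loose pale wood lids, right way up. Upward: round spigot 0-8 mm, 62 mm across, tapered to 54 mm at its foot; disc 8-16 mm, 88 mm across; central straight round knob 16-46 mm, 21 mm across. Seated, the disc rests on the rim of its 84 mm box (spigot play 6 mm all round) and its origin is 37 mm above the box's. Origin: centre of the spigot's foot, z up.
- lid_extra: The largest of four loose pale wood lids, right way up. Upward: round spigot 0-8 mm, 76 mm across, tapered to 68 mm at its foot; disc 8-16 mm, 102 mm across; central straight round knob 16-46 mm, 21 mm across. Seated, the disc rests on the rim of its 98 mm box (spigot play 6 mm all round) and its origin is 37 mm above the box's. Origin: centre of the spigot's foot, z up.
- candle_holder: Look-alike, not a lid: turned candle holder of the same wood, a flat base 80 mm across and 10 mm thick, a stem, and a cup 34 mm across with a brass-lined hole on top, 66 mm high in all. To be left where it is. Origin: centre of its underside, z up.
- blank: Look-alike, not a box: solid round blank of the same wood, 74 mm across, 45 mm high, with a plain closed flat top. To be left where it is. Origin: centre of its underside, z up.

How it is judged (in metres and radians):
At the end, for the whole second after the job is handed in: Each lid lies flat (0.08 rad) on the box of its own size, centred within 10 mm, disc down on the rim (underside 32 to 41 mm above the box's), at rest; every box upright and within 30 mm of its start; candle holder and blank within 25 mm of theirs (horizontal distance between lid_small and box_small below 0.01 m and z of lid_small in the frame of box_small between 0.032 and 0.041 m and angle between each of lid_small, box_small, lid_medium, box_medium, lid_large, box_large, lid_extra, box_extra's own z axis and vertical below 0.08 rad and linear speed of each of lid_small, box_small, lid_medium, box_medium, lid_large, box_large, lid_extra, box_extra below 0.02 m/s and distance of each of box_small, box_medium, box_large, box_extra from where it was at the start of the episode below 0.03 m and horizontal distance between lid_medium and box_medium below 0.01 m and z of lid_medium in the frame of box_medium between 0.032 and 0.041 m and horizontal distance between lid_large and box_large below 0.01 m and z of lid_large in the frame of box_large between 0.032 and 0.041 m and horizontal distance between lid_extra and box_extra below 0.01 m and z of lid_extra in the frame of box_extra between 0.032 and 0.041 m and distance of each of candle_holder, blank from where it was at the start of the episode below 0.025 m); the robot touches nothing.
It fails at once if a box is pushed, lifted or knocked more than 30 mm from where it stood (distance of any of box_small, box_medium, box_large, box_extra from where it was at the start of the episode above 0.03 m).
It fails at once if the candle holder or the solid blank is moved more than 25 mm or tipped (distance of any of candle_holder, blank from where it was at the start of the episode above 0.025 m or angle between any of candle_holder, blank's own z axis and vertical above 0.3 rad).
It fails at once if a lid is dropped on its box (comes down on it faster than 0.8 m/s) instead of being set down ((distance between lid_small and box_small below 0.08 m and linear speed of lid_small above 0.8 m/s) or (distance between lid_medium and box_medium below 0.08 m and linear speed of lid_medium above 0.8 m/s) or (distance between lid_large and box_large below 0.08 m and linear speed of lid_large above 0.8 m/s) or (distance between lid_extra and box_extra below 0.08 m and linear speed of lid_extra above 0.8 m/s)).
It also fails if it takes over 106 s, if anything falls off the work surface, if the arm or the gripper's body presses on something with over 40 N, if the wrist force passes 120 N, or if a joint passes its speed limit or range.

## Working session

There is one attempt and no reset: what is moved stays moved. The work goes in short steps, Python scripts to look and compute and a tool call to move; the robot and the scene stay as the last step left them, time stands still between calls to the robot, and variables do not carry over. Pictures are saved under pics/ and viewed, at most 14 in all, crops included, and the job is handed in when it is done.

Besides the shell and the picture viewer there is one more tool, called after "Call:" as name([rows], argument=value, ...), one row to a line, values as JSON. step_arm: Moves the arm, as the interface text tells. Its arguments: {"type":"object","properties":{"series":{"type":"array","items":{"type":"object","properties":{"linear":{"type":"array","items":{"type":"number"}},"dr":{"type":"array","items":{"type":"number"}},"claw":{"type":"number"}}}},"squeeze":{"type":"number"}},"required":["series"]}

```bash
mkdir -p pics; cat > h.py <<'E'
from bench import *
import numpy as np, cv2
from scipy.spatial.transform import Rotation as Ro
def cloud(name, pic, d, obs=None):
    p=camera_params(name); h,w=d.shape
    f=h/2/np.tan(np.radians(p['vfov']/2))
    K=np.array([[f,0,p['cx']],[0,f,p['cy']],[0,0,1.]])
    v,u=np.mgrid[0:h,0:w]
    uv=np.stack([u,v],-1).reshape(-1,1,2).astype(np.float64)
    n=cv2.undistortPoints(uv,K,np.array([p['k1'],0,0,0.])).reshape(h,w,2)
    P=np.dstack([n[...,0]*d,n[...,1]*d,d]).astype(float)
    if 'tool_from_camera' in p:
        T=np.array(p['tool_from_camera']); P=P@T[:3,:3].T+T[:3,3]
        R=Ro.from_euler('xyz',obs['orientation'],degrees=True).as_matrix(); P=P@R.T+np.array(obs['tcp_pos'])
    else:
        A=np.array(p['attitude'])
        R=A if A.shape==(3,3) else Ro.from_euler('xyz',A,degrees=True).as_matrix()
        P=P@R.T+np.array(p['origin'])
    P[d<=0]=np.nan
    return P
E
python3 - <<'E'
from h import *
print(get_obs())
for n in ('top','side'):
    print(camera_params(n))
    a,d=snapshot(n); cv2.imwrite(f'pics/{n}0.png',a[...,::-1]); np.savez(f'{n}0.npz',a=a,d=d)
print(camera_params('wrist'))
E
```

```text
{'t': 0.0, 'joints': array([-7.36478557e+01,  1.58782062e+01, -1.59915421e+00,  7.26520668e+01,
        5.33317175e-04,  8.40770171e+01]), 'joint_velocities': array([ 0.11094449, -0.00826336,  0.01204051,  0.08862826,  0.05696473,
        0.07543287]), 'joint_efforts': array([-6.95659219e-04, -4.45512807e+01,  2.95200384e+01,  1.64446881e-02,
       -1.01262619e-04,  1.61831785e-06]), 'tcp_pos': array([ 236.69039356, -577.58531969,  230.14950372]), 'orientation': array([-1.79871319e+02, -1.38862467e-02,  2.22751110e+01]), 'ft_force': array([ 0.17047608, -0.49452797, -0.54047021]), 'wrist_torque': array([ 0.01315548,  0.03439437, -0.00954869]), 'grip_force': 0.0, 'gripper_width': 1.001437553179168}
{'vfov': 50.645752406482416, 'cx': 279.47387621335355, 'cy': 209.45761624346812, 'k1': -0.0594168848601382, 'origin': array([ 342.0263214 ,  -13.57490347, 1039.58299389]), 'attitude': array([-169.12193867,    1.09787957,  -90.14119014])}
{'vfov': 51.21074746320367, 'cx': 275.4609595225837, 'cy': 207.87865900149382, 'k1': -0.030234467708826387, 'origin': array([508.23793119, 941.22439835, 640.93971065]), 'attitude': array([-121.9879382 ,   -1.15476515, -177.76561652])}
{'vfov': 64.78741993982943, 'cx': 279.20113972128325, 'cy': 210.05016995702775, 'k1': -0.0019387711171131047, 'tool_from_camera': array([[-5.71134689e-05, -9.55507280e-01, -2.94967516e-01,
         7.52764571e+01],
       [ 9.99999958e-01, -1.38834877e-04,  2.56110470e-04,
         1.99712714e-01],
       [-2.85667197e-04, -2.94967488e-01,  9.55507247e-01,
        -1.42731115e+02],
       [ 0.00000000e+00,  0.00000000e+00,  0.00000000e+00,
         1.00000000e+00]])}
```

View pics/top0.png

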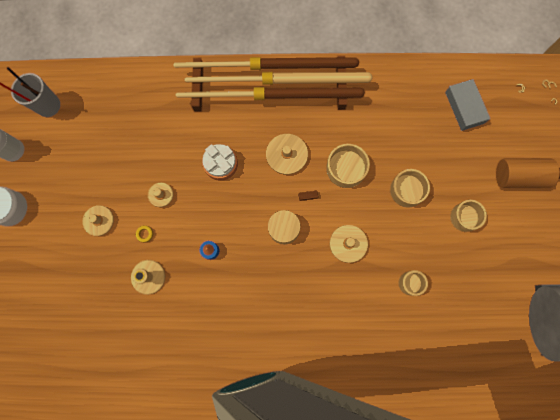

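The top view shows the boxes at px (349,166) extra, (412,188) large, (471,215) medium and (415,284) small. The lids are at (287,153) extra, (349,243) large, (97,220) medium and (160,195) small. The blank is at (284,226) and the candle holder at (147,276).

```bash
cat > m.py <<'E'
from h import *
z=np.load('top0.npz'); P=cloud('top',z['a'],z['d'])
print('table z',np.nanmedian(P[300:330,60:200,2]))
V,U=np.mgrid[0:420,0:560]
for n,u,v,lo,hi,dia in [('bx',349,166,37,53,98),('bl',412,188,37,53,84),('bm',471,215,37,53,70),('bs',415,284,37,53,56),('lx',287,153,9,25,102),('ll',349,243,9,25,88),('lm',97,220,9,25,74),('ls',160,195,9,25,60),('blank',284,226,37,53,74),('candle',147,276,4,17,80)]:
    m=(np.hypot(U-u,V-v)<30)&(P[...,2]>lo)&(P[...,2]<hi)
    q=P[m]; h=np.median(q[:,2])
    (c,r)=cv2.minEnclosingCircle(q[:,:2].astype(np.float32))
    s=''
    if n[0]=='l':
        k=P[(np.hypot(U-u,V-v)<16)&(P[...,2]>39)&(P[...,2]<54)]; s=('knob',np.round(k[:,:2].mean(0)),np.round(np.ptp(k[:,:2],axis=0)),round(np.median(k[:,2])),len(k))
    print(n,m.sum(),'z',round(h,1),'c',np.round(c,1),'dia',round(2*r,1),dia,'mid',np.round((q.min(0)+q.max(0))[:2]/2,1),*s)
E
python3 m.py
```

```text
table z 0.36801440929980345
bx 316 z 44.3 c [ 641.7 -155.5] dia 98.5 98 mid [ 641.5 -156. ]
bl 289 z 44.3 c [ 586.9 -299.5] dia 85.8 84 mid [ 585.9 -299.6]
bm 259 z 44.0 c [ 519.6 -432.3] dia 71.1 70 mid [ 519.  -431.9]
bs 196 z 44.6 c [ 366.7 -294.5] dia 57.3 56 mid [ 365.7 -294.3]
lx 1279 z 16.1 c [676.6 -11.2] dia 102.8 102 mid [676.3 -11.7] knob [676. -12.] [19. 19.] 45 62
ll 1055 z 16.2 c [ 458.6 -154.3] dia 88.4 88 mid [ 458.  -154.1] knob [ 458. -153.] [18. 18.] 45 69
lm 647 z 16.3 c [516.1 440.1] dia 76.8 74 mid [516.5 440.7] knob [515. 438.] [19. 21.] 46 70
ls 384 z 16.2 c [577.4 291.4] dia 60.2 60 mid [577.4 290.5] knob [577. 290.] [18. 18.] 46 59
blank 827 z 45.1 c [495.5  -4.3] dia 73.8 74 mid [495.5  -4. ]
candle 748 z 10.0 c [383.7 317.6] dia 139.6 80 mid [381.8 318.5]
```

View pics/side0.png

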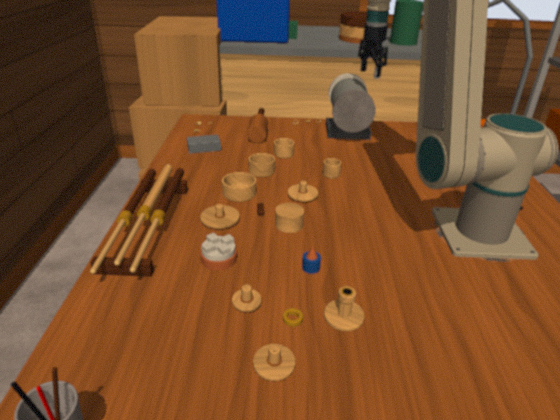

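```bash
python3 -c "
import bench;print([n for n in dir(bench) if n[0]!='_']); print(getattr(bench,'pinch_z',None))"
```

```text
['MotionError', 'camera_params', 'get_obs', 'hand_in', 'pinch_z', 'snapshot']
18.700000000000003
```

Call:
step_arm([
  {"linear":[0,0,0],"dr":[0,0,-6.8],"claw":0.6},
  {"linear":[0,0,0],"dr":[0,0,-6.8],"claw":0.6},
  {"linear":[0,0,0],"dr":[0,0,-6.8],"claw":0.6},
  {"linear":[0,0,0],"dr":[0,0,-6.8],"claw":0.6},
  {"linear":[0,0,0],"dr":[0,0,-6.8],"claw":0.6},
  {"linear":[0,0,0],"dr":[0,0,-6.8],"claw":0.6},
  {"linear":[0,0,0],"dr":[0,0,-6.8],"claw":0.6},
  {"linear":[0,0,0],"dr":[0,0,-6.8],"claw":0.6},
], squeeze=60)

```text
t: 0.77
tcp_pos: [236.8, -577.9, 230.6]
orientation: [-180.0, -0.1, 77.0]
ft_force: [-0.0, -0.2, -0.5]
gripper_width: 0.597
grip_force: 0.0
```

Call:
step_arm([
  {"linear":[0,0,0],"dr":[0,0,-6.7],"claw":0.6},
  {"linear":[0,0,0],"dr":[0,0,-6.7],"claw":0.6},
  {"linear":[36,18.5,0],"dr":[0,0,0],"claw":0.6},
  {"linear":[36,18.5,0],"dr":[0,0,0],"claw":0.6},
  {"linear":[36,18.5,0],"dr":[0,0,0],"claw":0.6},
  {"linear":[36,18.5,0],"dr":[0,0,0],"claw":0.6},
  {"linear":[36,18.5,0],"dr":[0,0,0],"claw":0.6},
  {"linear":[36,18.5,0],"dr":[0,0,0],"claw":0.6},
])

```text
t: 1.43
tcp_pos: [347.8, -360.1, 230.8]
orientation: [-180.0, -0.0, 90.0]
ft_force: [0.9, -0.3, 0.4]
gripper_width: 0.6
grip_force: 0.0
```

Call:
step_arm([
  {"linear":[30,16,10],"claw":0.6},
  {"linear":[30,16,10],"claw":0.6},
  {"linear":[30,16,10],"claw":0.6},
  {"linear":[30,16,10],"claw":0.6},
  {"linear":[30,16,10],"claw":0.6},
  {"linear":[30,16,15],"claw":0.6},
  {"linear":[26,14.5,15],"claw":0.6},
  {"linear":[0,0,15],"claw":0.6},
])

```text
schema error: expected keys linear, dr, claw
```

```bash
python3 - <<'E'
from h import *
o=get_obs(); print(o['tcp_pos'],o['orientation'])
a,d=snapshot('wrist'); cv2.imwrite('pics/w1.png',a[...,::-1]); P=cloud('wrist',a,d,o)
for lo,hi in ((9,25),(39,54)):
    q=P[(P[...,2]>lo)&(P[...,2]<hi)&(np.hypot(P[...,0]-458,P[...,1]+154)<60)]
    print(len(q),np.median(q[:,2]),q.min(0),q.max(0),cv2.minEnclosingCircle(q[:,:2].astype(np.float32)))
E
```

```text
[ 347.80407562 -360.13860958  230.81146484] [-1.79978344e+02 -4.15683052e-02  9.00412536e+01]
780 15.985026618554173 [ 428.03523393 -199.6472845     9.17864715] [ 490.36316095 -186.04422643   18.88308452] ((459.19921875, -186.3333740234375), 31.165395736694336)
  return _methods._mean(a, axis=axis, dtype=dtype,
  ret = ret.dtype.type(ret / rcount)
Traceback (most recent call last):
ValueError: zero-size array to reduction operation minimum which has no identity
```

View pics/w1.png

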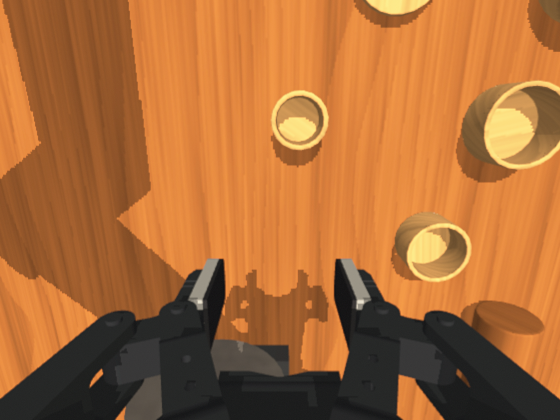

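The move was refused because every row needs the dr key. The wrist view shows the small box at (300,120), medium at (432,248) and large at (515,125). I'll resend with dr.

Call:
step_arm([
  {"linear":[30,16,10],"dr":[0,0,0],"claw":0.6},
  {"linear":[30,16,10],"dr":[0,0,0],"claw":0.6},
  {"linear":[30,16,10],"dr":[0,0,0],"claw":0.6},
  {"linear":[30,16,10],"dr":[0,0,0],"claw":0.6},
  {"linear":[30,16,10],"dr":[0,0,0],"claw":0.6},
  {"linear":[30,16,15],"dr":[0,0,0],"claw":0.6},
  {"linear":[26,14.5,15],"dr":[0,0,0],"claw":0.6},
  {"linear":[0,0,15],"dr":[0,0,0],"claw":0.6},
])

```text
t: 2.15
tcp_pos: [459.4, -152.2, 135.5]
orientation: [179.9, -0.1, 90.4]
ft_force: [-0.0, 0.4, -0.1]
gripper_width: 0.602
grip_force: 0.0
```

```bash
python3 - <<'E'
from h import *
o=get_obs(); print(o['tcp_pos'],o['orientation'])
a,d=snapshot('wrist'); cv2.imwrite('pics/w2.png',a[...,::-1]); P=cloud('wrist',a,d,o)
for lo,hi in ((9,25),(39,54)):
    q=P[(P[...,2]>lo)&(P[...,2]<hi)&(np.hypot(P[...,0]-458,P[...,1]+154)<60)]
    if len(q): print(len(q),np.median(q[:,2]),q.min(0),q.max(0),cv2.minEnclosingCircle(q[:,:2].astype(np.float32)))
E
```

```text
[ 459.37043631 -152.20953465  135.54000546] [ 1.79939872e+02 -1.13878000e-01  9.03891566e+01]
7661 16.238423025733837 [ 416.28940051 -199.21077291    9.72790881] [ 503.37545725 -111.91904272   24.94415195] ((459.51812744140625, -155.7139892578125), 44.10954284667969)
604 45.93657747687286 [ 449.66776194 -165.76112304   39.02176239] [ 469.86803905 -145.05796205   47.9938915 ] ((459.6319580078125, -155.4004669189453), 10.404091835021973)
```

View pics/w2.png

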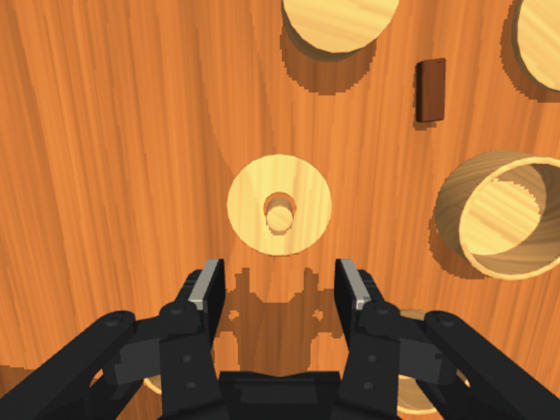

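The large lid sits centred at px (279,205), its knob between the two fingers' planes. It needs −3 mm in y and 114 mm down.

Call:
step_arm([
  {"linear":[-3,0,25],"dr":[0,0,0],"claw":0.6},
  {"linear":[0,0,30],"dr":[0,0,0],"claw":0.6},
  {"linear":[0,0,30],"dr":[0,0,0],"claw":0.6},
  {"linear":[0,0,20],"dr":[0,0,0],"claw":0.6},
  {"linear":[0,0,8],"dr":[0,0,0],"claw":0.6},
  {"linear":[0,0,0],"dr":[0,0,0],"claw":0.2},
  {"linear":[0,0,0],"dr":[0,0,0],"claw":0},
  {"linear":[0,0,0],"dr":[0,0,0],"claw":0},
], squeeze=60)

```text
t: 2.87
tcp_pos: [459.2, -160.1, 24.8]
orientation: [179.9, 0.1, 90.1]
ft_force: [-1.1, 0.4, -0.1]
gripper_width: 0.222
grip_force: 58.6
```

Call:
step_arm([
  {"linear":[0,0,0],"dr":[0,0,0],"claw":0},
  {"linear":[0,0,0],"dr":[0,0,0],"claw":0},
  {"linear":[0,0,0],"dr":[0,0,0],"claw":0},
])

```text
t: 3.12
tcp_pos: [459.1, -159.7, 24.7]
orientation: [179.9, 0.1, 90.1]
ft_force: [0.4, -1.1, 2.8]
gripper_width: 0.22
grip_force: 58.8
```

The reading I corrected from still had motion lag, so the grasp is about 5 mm off in y. I'll open, recentre and regrip.

Call:
step_arm([
  {"linear":[0,0,0],"dr":[0,0,0],"claw":0.5},
  {"linear":[0,0,0],"dr":[0,0,0],"claw":0.5},
  {"linear":[2.5,0,1],"dr":[0,0,0],"claw":0.5},
  {"linear":[2.2,0,1],"dr":[0,0,0],"claw":0.5},
  {"linear":[0,0,0],"dr":[0,0,0],"claw":0.2},
  {"linear":[0,0,0],"dr":[0,0,0],"claw":0},
  {"linear":[0,0,0],"dr":[0,0,0],"claw":0},
  {"linear":[0,0,0],"dr":[0,0,0],"claw":0},
], squeeze=60)

```text
t: 3.78
tcp_pos: [457.8, -154.3, 21.3]
orientation: [-180.0, -0.0, 90.1]
ft_force: [0.4, 0.6, 0.7]
gripper_width: 0.224
grip_force: 58.6
```

Call:
step_arm([
  {"linear":[0,0,0],"dr":[0,0,0],"claw":0},
  {"linear":[0,0,-10],"dr":[0,0,0],"claw":0},
  {"linear":[0,0,-20],"dr":[0,0,0],"claw":0},
  {"linear":[0,0,-30],"dr":[0,0,0],"claw":0},
  {"linear":[0,0,-20],"dr":[0,0,0],"claw":0},
  {"linear":[0,0,0],"dr":[0,0,0],"claw":0},
  {"linear":[0,0,0],"dr":[0,0,0],"claw":0},
])

```text
t: 4.37
tcp_pos: [459.2, -155.1, 103.1]
orientation: [179.8, 0.1, 90.1]
ft_force: [-1.4, 0.1, -1.1]
gripper_width: 0.223
grip_force: 58.7
```

```bash
cat > w.py <<'E'
import sys
from h import *
name=sys.argv[1]; o=get_obs(); print(o['tcp_pos'],o['orientation'])
a,d=snapshot('wrist'); cv2.imwrite(f'pics/{name}.png',a[...,::-1]); P=cloud('wrist',a,d,o)
B=dict(bx=(641.6,-155.8,98),bl=(586.5,-299.5,84),bm=(519.4,-432,70),bs=(366.3,-294.4,56))
for k,(x,y,D) in B.items():
    q=P[(P[...,2]>40)&(P[...,2]<50)&(np.hypot(P[...,0]-x,P[...,1]-y)<D/2+12)]
    if len(q)>80: print(k,len(q),np.median(q[:,2]).round(1),*[np.round(v,1) for v in cv2.minEnclosingCircle(q[:,:2].astype(np.float32))])
t=o['tcp_pos']; h=t[2]-18.7
L=dict(lx=(676.5,-11.4,102),ll=(459,-155,88),lm=(516,440,74),ls=(577.4,291,60))
for k,(x,y,D) in L.items():
    for lo,hi,r in ((11,21,D/2+10),(41,50,18)):
        q=P[(P[...,2]>lo)&(P[...,2]<hi)&(np.hypot(P[...,0]-x,P[...,1]-y)<r)]
        if len(q)>80: print(k,len(q),np.median(q[:,2]).round(1),*[np.round(v,1) for v in cv2.minEnclosingCircle(q[:,:2].astype(np.float32))])
# held lid disc: just below fingertips
q=P[(P[...,2]>t[2]-18)&(P[...,2]<t[2]-0.5)&(np.hypot(P[...,0]-t[0],P[...,1]-t[1])<70)]
if len(q)>80: print('held',len(q),np.median(q[:,2]).round(1),q.min(0).round(1),q.max(0).round(1))
E
python3 w.py w3
```

```text
[ 459.1992383  -155.10990906  103.12750941] [1.79798802e+02 1.08795587e-01 9.00719375e+01]
bx 2191 44.6 [ 639.3 -157.7] 48.8
bl 134 44.3 [ 555.6 -286.8] 22.3
lx 599 14.7 [633.9 -33.1] 18.5
held 14169 98.0 [ 415.9 -200.3   91. ] [ 503.3 -112.7  102.6]
```

View pics/w3.png

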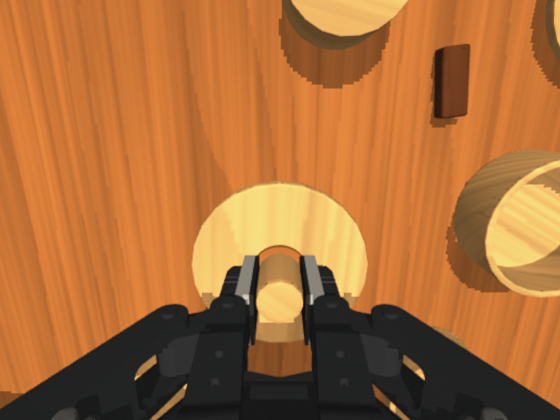

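The large lid is held level and centred at px (280,265). Next, carry it over the large box.

Call:
step_arm([
  {"linear":[-20,18,0],"dr":[0,0,0],"claw":0},
  {"linear":[-28,24,0],"dr":[0,0,0],"claw":0},
  {"linear":[-28,24,0],"dr":[0,0,0],"claw":0},
  {"linear":[-28,24,0],"dr":[0,0,0],"claw":0},
  {"linear":[-25,23,0],"dr":[0,0,0],"claw":0},
  {"linear":[-16.3,15.2,0],"dr":[0,0,0],"claw":0},
  {"linear":[0,0,0],"dr":[0,0,0],"claw":0},
  {"linear":[0,0,0],"dr":[0,0,0],"claw":0},
])

```text
t: 5.08
tcp_pos: [585.6, -299.7, 99.0]
orientation: [-179.8, -0.1, 90.0]
ft_force: [0.7, 0.5, -1.4]
gripper_width: 0.224
grip_force: 58.8
```

```bash
python3 w.py w4; python3 - <<'E'
from h import *
a,d=snapshot('top'); cv2.imwrite('pics/t1.png',a[60:360,260:560,::-1])
E
```

```text
[ 585.58091026 -299.74679556   99.00643954] [-1.79827993e+02 -1.11736424e-01  9.00207615e+01]
bx 2457 44.8 [ 642.3 -170.3] 46.4
bl 912 44.9 [ 589.7 -278.4] 34.3
held 14147 93.8 [ 542.2 -345.3   87.4] [ 629.2 -257.2   98.4]
```

View pics/w4.png

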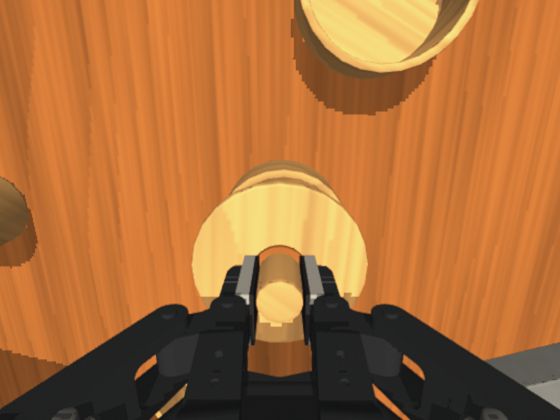

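The lid hangs above the large box, whose far rim shows at px (285,165), about 2 mm to +x. I'll shift +1.5 and set it down.

Call:
step_arm([
  {"linear":[0,1.5,10],"dr":[0,0,0],"claw":0},
  {"linear":[0,0,12],"dr":[0,0,0],"claw":0},
  {"linear":[0,0,8],"dr":[0,0,0],"claw":0},
  {"linear":[0,0,5],"dr":[0,0,0],"claw":0},
  {"linear":[0,0,4],"dr":[0,0,0],"claw":0},
  {"linear":[0,0,2],"dr":[0,0,0],"claw":0},
  {"linear":[0,0,1],"dr":[0,0,0],"claw":0},
  {"linear":[0,0,0],"dr":[0,0,0],"claw":0},
])

```text
t: 5.85
tcp_pos: [587.8, -299.5, 59.3]
orientation: [180.0, 0.0, 90.1]
ft_force: [-0.3, 0.1, -1.0]
gripper_width: 0.226
grip_force: 58.8
```

Call:
step_arm([
  {"linear":[0,0,0],"dr":[0,0,0],"claw":0},
  {"linear":[0,0,0],"dr":[0,0,0],"claw":0},
])

```text
t: 6.02
tcp_pos: [588.2, -299.8, 59.9]
orientation: [179.9, 0.0, 90.1]
ft_force: [0.6, -1.0, -0.5]
gripper_width: 0.223
grip_force: 58.8
```

Call:
step_arm([
  {"linear":[0,0,1],"dr":[0,0,0],"claw":0},
  {"linear":[0,0,0],"dr":[0,0,0],"claw":0.3},
  {"linear":[0,0,0],"dr":[0,0,0],"claw":0.5},
  {"linear":[0,0,0],"dr":[0,0,0],"claw":0.6},
  {"linear":[0,0,-10],"dr":[0,0,0],"claw":0.6},
  {"linear":[0,0,-20],"dr":[0,0,0],"claw":0.6},
  {"linear":[0,0,-20],"dr":[0,0,0],"claw":0.6},
  {"linear":[20,8.4,-20],"dr":[0,0,0],"claw":0.6},
])

```text
t: 6.68
tcp_pos: [595.4, -282.2, 129.8]
orientation: [-180.0, 0.1, 89.9]
ft_force: [0.6, 0.0, 1.0]
gripper_width: 0.598
grip_force: 0.0
```

Call:
step_arm([
  {"linear":[38,11,0],"dr":[0,0,0],"claw":0.6},
  {"linear":[38,11,0],"dr":[0,0,0],"claw":0.6},
  {"linear":[38,11,0],"dr":[0,0,0],"claw":0.6},
  {"linear":[38,11,0],"dr":[0,0,0],"claw":0.6},
  {"linear":[38,11,0],"dr":[0,0,0],"claw":0.6},
  {"linear":[38,11,0],"dr":[0,0,0],"claw":0.6},
  {"linear":[25,8,0],"dr":[0,0,0],"claw":0.6},
  {"linear":[15,6,0],"dr":[0,0,0],"claw":0.6},
])

```text
t: 7.35
tcp_pos: [676.5, -8.0, 129.4]
orientation: [179.9, -0.0, 90.3]
ft_force: [1.2, -2.2, -0.8]
gripper_width: 0.6
grip_force: 0.0
```

Call:
step_arm([
  {"linear":[0,0,0],"dr":[0,0,0],"claw":0.6},
  {"linear":[0,0,0],"dr":[0,0,0],"claw":0.6},
  {"linear":[0,0,0],"dr":[0,0,0],"claw":0.6},
])

```text
t: 7.6
tcp_pos: [675.6, -12.5, 128.6]
orientation: [-180.0, 0.0, 90.0]
ft_force: [0.2, 0.0, 0.0]
gripper_width: 0.599
grip_force: 0.0
```

```bash
python3 w.py w5; python3 - <<'E'
from h import *
a,d=snapshot('top'); P=cloud('top',a,d)
for lo,hi,r in ((48,60,56),(72,90,18)):
    q=P[(P[...,2]>lo)&(P[...,2]<hi)&(np.hypot(P[...,0]-587,P[...,1]+300)<r)]
    print(len(q),np.median(q[:,2]),cv2.minEnclosingCircle(q[:,:2].astype(np.float32)),np.linalg.lstsq(np.c_[q[:,:2],np.ones(len(q))],q[:,2],rcond=None)[0][:2])
E
```

```text
[675.61815738 -12.54939004 128.55306233] [-1.79992523e+02  4.42612911e-02  9.00201988e+01]
bx 796 44.6 [ 658.1 -132.8] 39.4
lx 11115 16.3 [678.3 -13.9] 51.1
lx 618 45.9 [677.9 -13.3] 10.4
1041 53.19691768503765 ((587.1152954101562, -299.2381591796875), 45.14976501464844) [-3.44012011e-04  6.26594851e-05]
77 82.45698437638634 ((587.6246948242188, -298.5074157714844), 10.379106521606445) [ 0.14218432 -0.22691357]
```

Large lid is seated flat: disc top 53 mm, centred within 1 mm. Now the extra lid.

Call:
step_arm([
  {"linear":[0,0,25],"dr":[0,0,0],"claw":0.6},
  {"linear":[0,0,35],"dr":[0,0,0],"claw":0.6},
  {"linear":[0,0,30],"dr":[0,0,0],"claw":0.6},
  {"linear":[0,0,12],"dr":[0,0,0],"claw":0.6},
  {"linear":[0,0,5],"dr":[0,0,0],"claw":0.6},
  {"linear":[0,0,0],"dr":[0,0,0],"claw":0.5},
  {"linear":[0,0,0],"dr":[0,0,0],"claw":0.2},
  {"linear":[0,0,0],"dr":[0,0,0],"claw":0},
], squeeze=60)

```text
t: 8.37
tcp_pos: [677.8, -11.9, 23.8]
orientation: [179.8, 0.0, 90.1]
ft_force: [-1.7, -0.1, 8.2]
gripper_width: 0.231
grip_force: 35.7
```

Call:
step_arm([
  {"linear":[0,0,0],"dr":[0,0,0],"claw":0},
  {"linear":[0,0,0],"dr":[0,0,0],"claw":0},
  {"linear":[0,0,0],"dr":[0,0,0],"claw":0},
  {"linear":[0,0,0],"dr":[0,0,0],"claw":0},
  {"linear":[0,0,-10],"dr":[0,0,0],"claw":0},
  {"linear":[0,0,-25],"dr":[0,0,0],"claw":0},
  {"linear":[0,0,-30],"dr":[0,0,0],"claw":0},
  {"linear":[0,0,-15],"dr":[0,0,0],"claw":0},
])

```text
t: 9.03
tcp_pos: [676.9, -11.3, 104.8]
orientation: [179.8, 0.0, 90.1]
ft_force: [1.3, 0.3, -0.1]
gripper_width: 0.222
grip_force: 58.7
```

Call:
step_arm([
  {"linear":[-18,-4,0],"dr":[0,0,0],"claw":0},
  {"linear":[-35,-8,0],"dr":[0,0,0],"claw":0},
  {"linear":[-35,-9,0],"dr":[0,0,0],"claw":0},
  {"linear":[-35,-9,0],"dr":[0,0,0],"claw":0},
  {"linear":[-21,-5,0],"dr":[0,0,0],"claw":0},
  {"linear":[0,0,10],"dr":[0,0,0],"claw":0},
  {"linear":[0,0,10],"dr":[0,0,0],"claw":0},
  {"linear":[0,0,0],"dr":[0,0,0],"claw":0},
])

```text
t: 9.7
tcp_pos: [638.7, -154.1, 78.6]
orientation: [-179.7, -0.1, 90.1]
ft_force: [-1.6, 0.1, -1.6]
gripper_width: 0.219
grip_force: 58.8
```

```bash
python3 w.py w6
```

```text
[ 638.7387321  -154.11374114   78.57307464] [-1.79729247e+02 -1.40979389e-01  9.00802128e+01]
bx 183 44.0 [ 658.2 -117.5] 24.0
held 20074 70.9 [ 588.  -206.6   64.1] [ 689.4 -104.9   78. ]
```

View pics/w6.png

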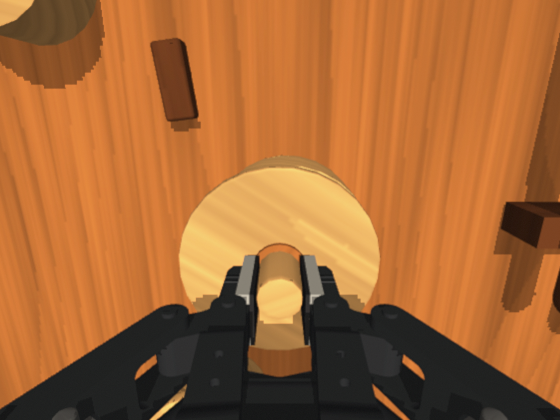

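The lid is over the extra box, but the visible rim crescent is centred near px 292 against the lid's 280, so the box is several mm to +x. I'll fit the rim.

```bash
cat > fit.py <<'E'
import sys
from h import *
from scipy.optimize import least_squares
x,y,R=map(float,sys.argv[1:4])
o=get_obs(); t=o['tcp_pos']; print('tcp',t.round(1))
a,d=snapshot('wrist'); P=cloud('wrist',a,d,o)
q=P[(P[...,2]>8)&(P[...,2]<42)&(np.hypot(P[...,0]-x,P[...,1]-y)<R+12)]   # outer side wall
f=least_squares(lambda c:np.hypot(q[:,0]-c[0],q[:,1]-c[1])-R,[x,y],loss='soft_l1'); print('box wall',len(q),f.x.round(1),'rms',np.sqrt(np.mean(f.fun**2)).round(2))
q=P[(P[...,2]>43)&(P[...,2]<47)&(np.hypot(P[...,0]-x,P[...,1]-y)<R+8)]
if len(q)>20:
    g=least_squares(lambda c:np.maximum(abs(np.hypot(q[:,0]-c[0],q[:,1]-c[1])-R+2.5)-2.5,0),f.x); print('rim',len(q),g.x.round(1))
E
python3 fit.py 641.6 -155.7 49
```

```text
tcp [ 639.1 -153.7   79.2]
box wall 646 [ 643.1 -157.5] rms 0.14
rim 63 [ 643.  -157.2]
```

Call:
step_arm([
  {"linear":[-2,4,3],"dr":[0,0,0],"claw":0},
  {"linear":[0,0,6],"dr":[0,0,0],"claw":0},
  {"linear":[0,0,5],"dr":[0,0,0],"claw":0},
  {"linear":[0,0,3],"dr":[0,0,0],"claw":0},
  {"linear":[0,0,2],"dr":[0,0,0],"claw":0},
  {"linear":[0,0,1],"dr":[0,0,0],"claw":0},
  {"linear":[0,0,0],"dr":[0,0,0],"claw":0},
  {"linear":[0,0,0],"dr":[0,0,0],"claw":0},
])

```text
t: 10.47
tcp_pos: [645.1, -157.5, 61.4]
orientation: [180.0, 0.0, 90.1]
ft_force: [0.3, -0.6, -1.5]
gripper_width: 0.225
grip_force: 58.7
```

```bash
python3 fit.py 642.5 -157 49;  python3 w.py w7
```

```text
tcp [ 645.1 -157.5   61.4]
box wall 882 [ 643.1 -157.5] rms 0.13
rim 250 [ 643.1 -157.2]
[ 645.14710082 -157.54480873   61.45316582] [1.79973484e+02 1.30589899e-02 9.00721559e+01]
bx 452 44.5 [ 638.3 -130.9] 42.0
bl 113 44.2 [ 573.2 -261.8] 6.6
held 20302 53.7 [ 594.9 -210.2   43.5] [ 695.9 -108.2   60.9]
```

Call:
step_arm([
  {"linear":[1.8,-2.2,1],"dr":[0,0,0],"claw":0},
  {"linear":[0,0,1],"dr":[0,0,0],"claw":0},
  {"linear":[0,0,1],"dr":[0,0,0],"claw":0},
  {"linear":[0,0,0],"dr":[0,0,0],"claw":0},
  {"linear":[0,0,0],"dr":[0,0,0],"claw":0},
  {"linear":[0,0,0],"dr":[0,0,0],"claw":0.3},
  {"linear":[0,0,0],"dr":[0,0,0],"claw":0.5},
  {"linear":[0,0,0],"dr":[0,0,0],"claw":0.6},
])

```text
t: 11.23
tcp_pos: [642.6, -155.5, 58.1]
orientation: [-180.0, -0.0, 90.1]
ft_force: [-0.5, -0.3, 1.0]
gripper_width: 0.569
grip_force: 0.0
```

Call:
step_arm([
  {"linear":[0,0,-10],"dr":[0,0,0],"claw":0.6},
  {"linear":[0,0,-30],"dr":[0,0,0],"claw":0.6},
  {"linear":[0,0,-30],"dr":[0,0,0],"claw":0.6},
  {"linear":[27,-5,0],"dr":[0,0,0],"claw":0.6},
  {"linear":[40,-6,0],"dr":[0,0,0],"claw":0.6},
  {"linear":[40,-6,0],"dr":[0,0,0],"claw":0.6},
  {"linear":[40,-6,0],"dr":[0,0,0],"claw":0.6},
  {"linear":[40,-6,0],"dr":[0,0,0],"claw":0.6},
])

```text
t: 11.9
tcp_pos: [613.1, 32.8, 129.0]
orientation: [180.0, -0.0, 90.0]
ft_force: [0.8, -0.6, -0.0]
gripper_width: 0.602
grip_force: 0.0
```

Call:
step_arm([
  {"linear":[40,-6,0],"dr":[0,0,0],"claw":0.6},
  {"linear":[40,-6,0],"dr":[0,0,0],"claw":0.6},
  {"linear":[40,-6,0],"dr":[0,0,0],"claw":0.6},
  {"linear":[40,-6,0],"dr":[0,0,0],"claw":0.6},
  {"linear":[40,-6,0],"dr":[0,0,0],"claw":0.6},
  {"linear":[40,-6,0],"dr":[0,0,0],"claw":0.6},
  {"linear":[20,-1,0],"dr":[0,0,0],"claw":0.6},
  {"linear":[0,0,0],"dr":[0,0,0],"claw":0.6},
])

```text
t: 12.57
tcp_pos: [575.5, 295.9, 128.9]
orientation: [179.9, -0.1, 90.4]
ft_force: [-0.2, -0.3, 0.2]
gripper_width: 0.604
grip_force: 0.0
```

Call:
step_arm([
  {"linear":[0,0,0],"dr":[0,0,0],"claw":0.6},
  {"linear":[0,0,0],"dr":[0,0,0],"claw":0.6},
  {"linear":[0,0,0],"dr":[0,0,0],"claw":0.6},
  {"linear":[0,0,0],"dr":[0,0,0],"claw":0.6},
])

```text
t: 12.9
tcp_pos: [576.4, 289.8, 128.4]
orientation: [-180.0, 0.0, 90.0]
ft_force: [-0.2, 0.2, 0.0]
gripper_width: 0.6
grip_force: 0.0
```

```bash
python3 w.py w8; python3 - <<'E'
from h import *
a,d=snapshot('top'); P=cloud('top',a,d)
for lo,hi,r in ((48,60,62),(72,90,18)):
    q=P[(P[...,2]>lo)&(P[...,2]<hi)&(np.hypot(P[...,0]-642,P[...,1]+156)<r)]
    print(len(q),np.median(q[:,2]),cv2.minEnclosingCircle(q[:,:2].astype(np.float32)),np.linalg.lstsq(np.c_[q[:,:2],np.ones(len(q))],q[:,2],rcond=None)[0][:2])
E
```

```text
[576.433211   289.83907972 128.39204803] [-1.79987996e+02  1.58121652e-02  8.99609434e+01]
lm 4366 16.2 [517.4 434.1] 36.6
ls 3327 16.3 [579.2 289.5] 30.0
ls 618 45.9 [579.4 289.8] 10.6
1377 53.20372485539133 ((643.1193237304688, -155.6859893798828), 51.519775390625) [0.00087058 0.00128728]
77 82.01446934487433 ((642.8245849609375, -155.6801300048828), 10.486310005187988) [ 0.17689765 -0.16386856]
```

Extra lid is seated flat. Now the small lid.

Call:
step_arm([
  {"linear":[-0.5,1,25],"dr":[0,0,0],"claw":0.6},
  {"linear":[0,0,35],"dr":[0,0,0],"claw":0.6},
  {"linear":[0,0,30],"dr":[0,0,0],"claw":0.6},
  {"linear":[0,0,12],"dr":[0,0,0],"claw":0.6},
  {"linear":[0,0,5],"dr":[0,0,0],"claw":0.6},
  {"linear":[0,0,0],"dr":[0,0,0],"claw":0.5},
  {"linear":[0,0,0],"dr":[0,0,0],"claw":0.2},
  {"linear":[0,0,0],"dr":[0,0,0],"claw":0},
], squeeze=60)

```text
t: 13.67
tcp_pos: [579.1, 291.4, 23.6]
orientation: [179.8, -0.1, 90.1]
ft_force: [-2.9, -0.9, 11.2]
gripper_width: 0.23
grip_force: 36.1
```

Call:
step_arm([
  {"linear":[0,0,0],"dr":[0,0,0],"claw":0},
  {"linear":[0,0,0],"dr":[0,0,0],"claw":0},
  {"linear":[0,0,0],"dr":[0,0,0],"claw":0},
  {"linear":[0,0,0],"dr":[0,0,0],"claw":0},
  {"linear":[0,0,-10],"dr":[0,0,0],"claw":0},
  {"linear":[0,0,-30],"dr":[0,0,0],"claw":0},
  {"linear":[0,0,-35],"dr":[0,0,0],"claw":0},
  {"linear":[0,0,-25],"dr":[0,0,0],"claw":0},
])

```text
t: 14.33
tcp_pos: [577.4, 291.0, 124.1]
orientation: [179.9, -0.0, 90.1]
ft_force: [1.1, 1.0, 0.5]
gripper_width: 0.222
grip_force: 58.7
```

Call:
step_arm([
  {"linear":[-18,-6,0],"dr":[0,0,0],"claw":0},
  {"linear":[-36,-13,0],"dr":[0,0,0],"claw":0},
  {"linear":[-36,-13,0],"dr":[0,0,0],"claw":0},
  {"linear":[-36,-13,0],"dr":[0,0,0],"claw":0},
  {"linear":[-36,-13,0],"dr":[0,0,0],"claw":0},
  {"linear":[-36,-13,0],"dr":[0,0,0],"claw":0},
  {"linear":[-36,-13,0],"dr":[0,0,0],"claw":0},
  {"linear":[-36,-13,0],"dr":[0,0,0],"claw":0},
])

```text
t: 15.0
tcp_pos: [479.4, 19.4, 121.9]
orientation: [180.0, 0.0, 90.1]
ft_force: [0.5, -0.4, 0.2]
gripper_width: 0.225
grip_force: 58.7
```

Call:
step_arm([
  {"linear":[-36,-13,0],"dr":[0,0,0],"claw":0},
  {"linear":[-36,-13,0],"dr":[0,0,0],"claw":0},
  {"linear":[-36,-13,0],"dr":[0,0,0],"claw":0},
  {"linear":[-36,-13,0],"dr":[0,0,0],"claw":0},
  {"linear":[-36,-13,0],"dr":[0,0,0],"claw":0},
  {"linear":[-36,-13,0],"dr":[0,0,0],"claw":0},
  {"linear":[-36,-13,0],"dr":[0,0,0],"claw":0},
  {"linear":[-35,-13,0],"dr":[0,0,0],"claw":0},
])

```text
t: 15.67
tcp_pos: [375.9, -268.1, 122.1]
orientation: [180.0, 0.0, 90.1]
ft_force: [1.2, -0.5, 0.1]
gripper_width: 0.225
grip_force: 58.7
```

Call:
step_arm([
  {"linear":[-18,-6.5,0],"dr":[0,0,0],"claw":0},
  {"linear":[-10,-4,0],"dr":[0,0,0],"claw":0},
  {"linear":[0,0,20],"dr":[0,0,0],"claw":0},
  {"linear":[0,0,20],"dr":[0,0,0],"claw":0},
  {"linear":[0,0,0],"dr":[0,0,0],"claw":0},
  {"linear":[0,0,0],"dr":[0,0,0],"claw":0},
  {"linear":[0,0,0],"dr":[0,0,0],"claw":0},
  {"linear":[0,0,0],"dr":[0,0,0],"claw":0},
])

```text
t: 16.33
tcp_pos: [367.4, -294.7, 82.6]
orientation: [179.9, 0.1, 90.1]
ft_force: [-0.2, -0.1, -0.3]
gripper_width: 0.218
grip_force: 58.8
```

```bash
python3 fit.py 367 -295 28;  python3 w.py w9
```

```text
tcp [ 367.4 -294.7   82.6]
box wall 924 [ 367.2 -297.1] rms 1.05
rim 628 [ 367.  -296.7]
[ 367.40761106 -294.86114471   82.59969053] [1.79906862e+02 9.29481816e-02 9.01268279e+01]
bs 747 44.8 [ 366.8 -284.7] 25.0
held 4930 75.0 [ 338.  -325.    68.3] [ 396.7 -266.7   82.1]
```

View pics/w9.png

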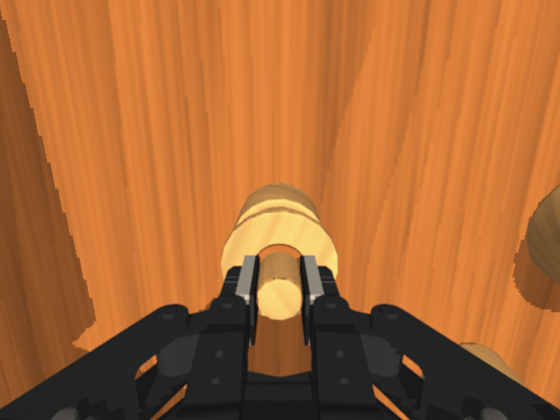

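The small lid hangs centred at px (280,255), right over its box, whose rim is at px (278,200). They agree within 1 mm, so I'll set it down and release.

Call:
step_arm([
  {"linear":[-0.7,0,6],"dr":[0,0,0],"claw":0},
  {"linear":[0,0,7],"dr":[0,0,0],"claw":0},
  {"linear":[0,0,5],"dr":[0,0,0],"claw":0},
  {"linear":[0,0,3],"dr":[0,0,0],"claw":0},
  {"linear":[0,0,2],"dr":[0,0,0],"claw":0},
  {"linear":[0,0,0],"dr":[0,0,0],"claw":0},
  {"linear":[0,0,0],"dr":[0,0,0],"claw":0},
  {"linear":[0,0,0],"dr":[0,0,0],"claw":0},
])

```text
t: 17.1
tcp_pos: [366.2, -295.1, 60.7]
orientation: [-179.9, -0.0, 90.1]
ft_force: [-5.3, 6.1, 23.4]
gripper_width: 0.224
grip_force: 61.1
```

Call:
step_arm([
  {"linear":[0,0,0],"dr":[0,0,0],"claw":0.3},
  {"linear":[0,0,0],"dr":[0,0,0],"claw":0.5},
  {"linear":[0,0,0],"dr":[0,0,0],"claw":0.6},
  {"linear":[0,0,-10],"dr":[0,0,0],"claw":0.6},
  {"linear":[0,0,-30],"dr":[0,0,0],"claw":0.6},
  {"linear":[0,0,-30],"dr":[0,0,0],"claw":0.6},
  {"linear":[38,8,0],"dr":[0,0,0],"claw":0.6},
  {"linear":[38,8,0],"dr":[0,0,0],"claw":0.6},
])

```text
t: 17.77
tcp_pos: [384.7, -221.5, 131.3]
orientation: [179.7, 0.2, 89.8]
ft_force: [0.1, 0.9, 0.2]
gripper_width: 0.603
grip_force: 0.0
```

Call:
step_arm([
  {"linear":[38,8,0],"dr":[0,0,0],"claw":0.6},
  {"linear":[38,8,0],"dr":[0,0,0],"claw":0.6},
  {"linear":[38,8,0],"dr":[0,0,0],"claw":0.6},
  {"linear":[38,8,0],"dr":[0,0,0],"claw":0.6},
])

```text
t: 18.1
tcp_pos: [414.1, -65.4, 128.7]
orientation: [180.0, 0.0, 90.0]
ft_force: [0.5, 0.8, 1.1]
gripper_width: 0.601
grip_force: 0.0
```

```bash
cat > top.py <<'E'
import sys
from h import *
a,d=snapshot('top'); P=cloud('top',a,d)
for n,x,y,R in (('x',642,-156,51),('l',587,-300,44),('m',519.5,-432,37),('s',366.5,-294.5,30)):
    s=P[(P[...,2]>48)&(P[...,2]<60)&(np.hypot(P[...,0]-x,P[...,1]-y)<R+12)]
    if len(s)>50: print(n,len(s),np.median(s[:,2]).round(1),*[np.round(v,1) for v in cv2.minEnclosingCircle(s[:,:2].astype(np.float32))],'tilt',np.linalg.lstsq(np.c_[s[:,:2],np.ones(len(s))],s[:,2],rcond=None)[0][:2].round(3))
for n,x,y,lo,hi,R in (('blank',495.5,-4,39,50,37),('candle',383,318,5,15,40)):
    s=P[(P[...,2]>lo)&(P[...,2]<hi)&(np.hypot(P[...,0]-x,P[...,1]-y)<R+8)]
    if len(s)>50: print(n,len(s),*[np.round(v,1) for v in cv2.minEnclosingCircle(s[:,:2].astype(np.float32))])
E
python3 top.py
```

```text
x 1383 53.2 [ 643.4 -155.5] 51.7 tilt [-0.001 -0.001]
l 1039 53.2 [ 588.9 -297.6] 45.6 tilt [0.003 0.001]
s 479 53.0 [ 366.2 -294.3] 30.3 tilt [-0.008  0.005]
blank 664 [495.5  -3.7] 36.9
candle 673 [382.5 315.7] 43.3
```

Three lids are seated. Now to the medium lid.

Call:
step_arm([
  {"linear":[39,8,0],"dr":[0,0,0],"claw":0.6},
  {"linear":[39,8,0],"dr":[0,0,0],"claw":0.6},
  {"linear":[39,8,0],"dr":[0,0,0],"claw":0.6},
  {"linear":[39,8,0],"dr":[0,0,0],"claw":0.6},
  {"linear":[39,8,0],"dr":[0,0,0],"claw":0.6},
  {"linear":[39,8,0],"dr":[0,0,0],"claw":0.6},
  {"linear":[39,8,0],"dr":[0,0,0],"claw":0.6},
  {"linear":[39,8,0],"dr":[0,0,0],"claw":0.6},
])

```text
t: 18.82
tcp_pos: [477.6, 247.0, 128.5]
orientation: [-180.0, 0.0, 90.1]
ft_force: [-0.4, -0.1, 0.8]
gripper_width: 0.602
grip_force: 0.0
```

Call:
step_arm([
  {"linear":[39,8,0],"dr":[0,0,0],"claw":0.6},
  {"linear":[39,8,0],"dr":[0,0,0],"claw":0.6},
  {"linear":[39,8,0],"dr":[0,0,0],"claw":0.6},
  {"linear":[39,8,0],"dr":[0,0,0],"claw":0.6},
  {"linear":[25,4,0],"dr":[0,0,0],"claw":0.6},
  {"linear":[14,2,0],"dr":[0,0,0],"claw":0.6},
  {"linear":[0,0,0],"dr":[0,0,0],"claw":0.6},
  {"linear":[0,0,0],"dr":[0,0,0],"claw":0.6},
])

```text
t: 19.48
tcp_pos: [515.2, 440.4, 128.0]
orientation: [-180.0, 0.1, 90.1]
ft_force: [0.4, -0.7, -0.8]
gripper_width: 0.6
grip_force: 0.0
```

Call:
step_arm([
  {"linear":[0,0,0],"dr":[0,0,0],"claw":0.6},
  {"linear":[0,0,0],"dr":[0,0,0],"claw":0.6},
  {"linear":[0,0,0],"dr":[0,0,0],"claw":0.6},
])

```text
t: 19.73
tcp_pos: [515.3, 438.7, 128.4]
orientation: [-180.0, 0.0, 90.0]
ft_force: [0.2, -0.2, 0.2]
gripper_width: 0.6
grip_force: 0.0
```

```bash
python3 w.py w10
```

```text
[515.34659584 438.71159885 128.42225764] [-1.79975705e+02  2.72858251e-02  9.00024247e+01]
lm 5465 16.3 [517.4 438.2] 37.0
lm 626 46.0 [517.3 438.2] 10.4
```

Call:
step_arm([
  {"linear":[-0.8,0.5,25],"dr":[0,0,0],"claw":0.6},
  {"linear":[0,0,35],"dr":[0,0,0],"claw":0.6},
  {"linear":[0,0,30],"dr":[0,0,0],"claw":0.6},
  {"linear":[0,0,12],"dr":[0,0,0],"claw":0.6},
  {"linear":[0,0,5],"dr":[0,0,0],"claw":0.6},
  {"linear":[0,0,0],"dr":[0,0,0],"claw":0.5},
  {"linear":[0,0,0],"dr":[0,0,0],"claw":0.2},
  {"linear":[0,0,0],"dr":[0,0,0],"claw":0},
], squeeze=60)

```text
t: 20.45
tcp_pos: [517.6, 440.3, 23.8]
orientation: [179.8, -0.1, 90.1]
ft_force: [-0.2, -1.0, 7.1]
gripper_width: 0.231
grip_force: 35.8
```

Call:
step_arm([
  {"linear":[0,0,0],"dr":[0,0,0],"claw":0},
  {"linear":[0,0,0],"dr":[0,0,0],"claw":0},
  {"linear":[0,0,0],"dr":[0,0,0],"claw":0},
  {"linear":[0,0,0],"dr":[0,0,0],"claw":0},
  {"linear":[0,0,-10],"dr":[0,0,0],"claw":0},
  {"linear":[0,0,-30],"dr":[0,0,0],"claw":0},
  {"linear":[0,0,-35],"dr":[0,0,0],"claw":0},
  {"linear":[0,0,-25],"dr":[0,0,0],"claw":0},
])

```text
t: 21.12
tcp_pos: [516.2, 439.5, 124.1]
orientation: [179.9, -0.1, 90.1]
ft_force: [0.9, 1.2, 0.3]
gripper_width: 0.222
grip_force: 58.6
```

Call:
step_arm([
  {"linear":[-20,0,0],"dr":[0,0,0],"claw":0},
  {"linear":[-38,0,0],"dr":[0,0,0],"claw":0},
  {"linear":[-38,0,0],"dr":[0,0,0],"claw":0},
  {"linear":[-38,0,0],"dr":[0,0,0],"claw":0},
  {"linear":[-38,0,0],"dr":[0,0,0],"claw":0},
  {"linear":[-38,0,0],"dr":[0,0,0],"claw":0},
  {"linear":[-38,0,0],"dr":[0,0,0],"claw":0},
  {"linear":[-38,0,0],"dr":[0,0,0],"claw":0},
])

```text
t: 21.78
tcp_pos: [515.8, 151.6, 121.9]
orientation: [180.0, -0.0, 90.1]
ft_force: [0.8, -0.0, -1.3]
gripper_width: 0.219
grip_force: 58.6
```

Call:
step_arm([
  {"linear":[-38,0,0],"dr":[0,0,0],"claw":0},
  {"linear":[-38,0,0],"dr":[0,0,0],"claw":0},
  {"linear":[-38,0,0],"dr":[0,0,0],"claw":0},
  {"linear":[-38,0,0],"dr":[0,0,0],"claw":0},
  {"linear":[-38,0,0],"dr":[0,0,0],"claw":0},
  {"linear":[-38,0,0],"dr":[0,0,0],"claw":0},
  {"linear":[-38,0,0],"dr":[0,0,0],"claw":0},
  {"linear":[-38,0,0],"dr":[0,0,0],"claw":0},
])

```text
t: 22.45
tcp_pos: [516.3, -152.5, 122.0]
orientation: [180.0, 0.0, 90.1]
ft_force: [1.1, -0.4, 0.5]
gripper_width: 0.222
grip_force: 58.6
```

Call:
step_arm([
  {"linear":[-37,1,0],"dr":[0,0,0],"claw":0},
  {"linear":[-37,1,0],"dr":[0,0,0],"claw":0},
  {"linear":[-37,0,0],"dr":[0,0,0],"claw":0},
  {"linear":[-37,0,0],"dr":[0,0,0],"claw":0},
  {"linear":[-37,0,0],"dr":[0,0,0],"claw":0},
  {"linear":[-37,0,0],"dr":[0,0,0],"claw":0},
  {"linear":[-37,0,0],"dr":[0,0,0],"claw":0},
  {"linear":[-22.8,0,0],"dr":[0,0,0],"claw":0},
])

```text
t: 23.12
tcp_pos: [518.8, -436.5, 122.0]
orientation: [179.9, 0.1, 90.0]
ft_force: [0.4, 0.3, -0.5]
gripper_width: 0.222
grip_force: 58.6
```

Call:
step_arm([
  {"linear":[0,0,20],"dr":[0,0,0],"claw":0},
  {"linear":[0,0,20],"dr":[0,0,0],"claw":0},
  {"linear":[0,0,0],"dr":[0,0,0],"claw":0},
  {"linear":[0,0,0],"dr":[0,0,0],"claw":0},
  {"linear":[0,0,0],"dr":[0,0,0],"claw":0},
  {"linear":[0,0,0],"dr":[0,0,0],"claw":0},
  {"linear":[0,0,0],"dr":[0,0,0],"claw":0},
])

```text
t: 23.7
tcp_pos: [520.1, -433.0, 83.1]
orientation: [179.9, 0.1, 90.1]
ft_force: [0.2, -0.4, -0.0]
gripper_width: 0.222
grip_force: 58.7
```

```bash
python3 fit.py 519.5 -433 35;  python3 w.py w11
```

```text
tcp [ 520.1 -433.    83.1]
box wall 924 [ 520.8 -435.7] rms 0.16
rim 602 [ 520.8 -435.3]
[ 519.9536793  -432.92102106   82.89166138] [1.79903606e+02 1.00429983e-01 9.01075275e+01]
bl 259 47.7 [ 576.4 -324.9] 34.9
bm 692 44.7 [ 521.4 -416.3] 29.1
bs 387 43.3 [ 386.4 -314.7] 9.3
held 8874 75.2 [ 483.5 -472.    67.9] [ 556.4 -398.    82.4]
```

View pics/w11.png

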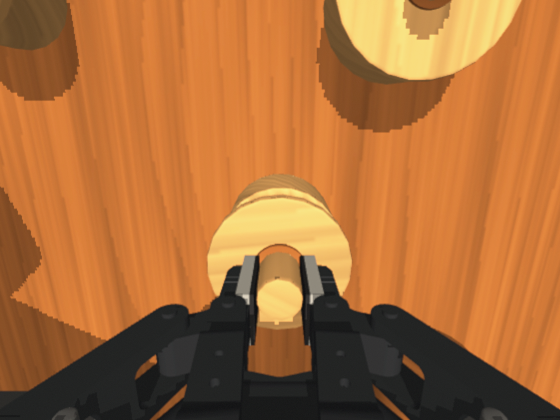

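The medium lid at px (280,260) is within 1 mm of its box. I'll lower it and release.

Call:
step_arm([
  {"linear":[-0.5,0.8,6],"dr":[0,0,0],"claw":0},
  {"linear":[0,0,7],"dr":[0,0,0],"claw":0},
  {"linear":[0,0,5],"dr":[0,0,0],"claw":0},
  {"linear":[0,0,3],"dr":[0,0,0],"claw":0},
  {"linear":[0,0,1.5],"dr":[0,0,0],"claw":0},
  {"linear":[0,0,0],"dr":[0,0,0],"claw":0},
  {"linear":[0,0,0],"dr":[0,0,0],"claw":0},
  {"linear":[0,0,0],"dr":[0,0,0],"claw":0},
])

```text
t: 24.47
tcp_pos: [519.6, -432.8, 60.8]
orientation: [-180.0, -0.0, 90.1]
ft_force: [-4.3, 3.6, 13.6]
gripper_width: 0.225
grip_force: 60.0
```

Call:
step_arm([
  {"linear":[0,0,0],"dr":[0,0,0],"claw":0.3},
  {"linear":[0,0,0],"dr":[0,0,0],"claw":0.5},
  {"linear":[0,0,0],"dr":[0,0,0],"claw":0.6},
  {"linear":[0,0,-10],"dr":[0,0,0],"claw":0.6},
  {"linear":[0,0,-30],"dr":[0,0,0],"claw":0.6},
  {"linear":[0,0,-30],"dr":[0,0,0],"claw":0.6},
  {"linear":[0,-20,-30],"dr":[0,0,0],"claw":0.6},
  {"linear":[0,-30,-20],"dr":[0,0,0],"claw":0.6},
])

```text
t: 25.13
tcp_pos: [472.5, -434.5, 182.4]
orientation: [179.8, 0.2, 90.2]
ft_force: [0.4, -0.8, 1.2]
gripper_width: 0.599
grip_force: 0.0
```

Call:
step_arm([
  {"linear":[0,-35,0],"dr":[0,0,0],"claw":0.6},
  {"linear":[0,-35,0],"dr":[0,0,0],"claw":0.6},
  {"linear":[0,-30,0],"dr":[0,0,0],"claw":0.6},
  {"linear":[0,0,0],"dr":[0,0,0],"claw":0.6},
  {"linear":[0,0,0],"dr":[0,0,0],"claw":0.6},
])

```text
t: 25.55
tcp_pos: [368.7, -433.3, 179.3]
orientation: [180.0, 0.0, 89.9]
ft_force: [-0.0, -1.0, 0.8]
gripper_width: 0.595
grip_force: 0.0
```

```bash
python3 top.py
```

```text
x 1381 53.2 [ 643.  -156.2] 51.5 tilt [ 0.003 -0.003]
l 1040 53.2 [ 587.6 -299. ] 44.8 tilt [-0.005  0.001]
m 718 53.0 [ 519.3 -432.3] 37.8 tilt [ 0.001 -0.001]
s 477 53.2 [ 366.  -294.8] 30.2 tilt [-0.001 -0.005]
blank 816 [495.4  -4.1] 36.7
candle 673 [382.6 317.9] 45.7
```

All four lids lie flat with their disc tops at 53 mm, centred on their boxes. The blank and candle holder have not moved.

```bash
python3 -c "from bench import *; print(hand_in())"
```

```text
the job is handed in; nothing more can be done
None
```

All four lids are seated flat on their matching boxes, the candle holder and blank are where they were, and the job was handed in at about 26 s; the hand-in call returned no verdict.

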